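# Make up a fixing kit for a shelf bay

## Robot

A 6-joint arm with a two-finger parallel gripper is mounted at the origin on the work surface. World frame = base frame: x ahead of the robot, y to its left, z up, the work surface at z = 0. Lengths are in m, angles in rad, forces in N, time in s.
With the tool pointing down it reaches from about 0.3 to 0.875 m from the base axis. Payload 4.2 kg.
Tool frame: the origin (TCP) lies at the very end of the fingers, on their centre line; the grasp point (between the pads) lies 19 mm behind it; z points along the fingers, y is the direction in which the jaws open and shut (so a half turn about z gives the same grasp; the last joint's range is limited). The gripper opens to 85 mm and grips with 20 to 120 N. Pads are 22 mm wide; open, the fingers measure 114 mm over their backs; the gripper's body (76 mm by 85 mm) begins 54 mm behind the grasp point. The pads swing forward as they close: fully open they stand 13 mm farther back than shut.
Start: joints at [1.288, 0.32, 1.565, -0, 1.257, -0.02], TCP at [0.149, 0.555, 0.231] pointing down, gripper open.
Joint ranges: [-3.11, 3.11], [-0.84, 2.01], [0.21, 2.61], [-1.34, 4.49], [0.05, 2.63], [-2.56, 2.56]. Speed limits (rad/s): [2.57, 2.57, 3.14, 3.14, 3.14, 3.14].

## Interface

Orientations are given as a rotation vector (axis times angle).
In Python, from workcell import bot, effector, kinematics, get_state, get_image, calibration, workorder, look_for, regions_of, landmark_of gives the robot as it stands. Calls block until the motion is done:
- bot.reach(position, orientation): joint-space move of the TCP to a pose.
- bot.line_to(position, frame=None, feed=0.15): straight line of the TCP; frame=None keeps the orientation; feed is the mean speed in m/s.
- bot.move_joints(angles): joint-space move.
- effector.ungrasp() and effector.close_gripper(effort=None): open the fingers fully, or close them until they stop; effort is the grip in N (None keeps the last).
- bot.wait(seconds).
- kinematics.solve_ik(position, orientation): joint angles nearest the present ones, or None.
- get_state(): the state.
- get_image(name): name is "scene" or "top" or "wrist"; returns the picture (384x512x3 uint8, blue, green, red); there is no depth.
- calibration(name): a dict with "fx", "fy", "cx", "cy" (pixels), "world_from_camera" (4x4, takes a point from camera to world coordinates); the wrist camera has in their place "tool_from_camera" (4x4, takes a point from camera to tool coordinates, whose origin is the TCP and whose axes are the flange's). Camera axes: x right, y up, looking along -z (the intrinsics and any distortion apply to the point x, -y, -z); pixel columns grow to the right and rows downward; lengths in m; the calibration is good to about 2 mm. A picture is of the moment at which its call begins: read the wrist's pose just before it. calibration takes no time and is no camera call.
A pose or a line that the arm cannot do raises bot.MotionError and nothing moves.
- workorder.hand_in(): hands the job in, once; it reports no verdict.
Trained networks look in the newest picture that a camera, given by its name, has taken for a name from the list of things; names that differ only in an ending like _2 or _b are one class to them, and where a whole thing is asked for, a point or a joint stands for the part that bears it (a point fixed in the world has none). Each returns a list of dicts, best first, with "score" (0 to 1); they miss things now and then, are a little off and sometimes report something else, mostly with a low value. They report only what shows in the picture. A call takes as long as a camera call. They do not tell look-alikes from the thing itself.
- look_for(camera, target): "extent" ([left, top, width, height] in pixels, round what is visible of it).
- regions_of(camera, target): "mask" (384x512 bool, what is visible of it) and "extent" ([left, top, width, height] in pixels, round what is visible of it).
- landmark_of(camera, target): "pixel" ([column, row] in pixels: a listed point, or the origin of a listed thing).
The state is a dict: "time": time; "joint_pos": joint angles; "dq": joint speeds; "joint_efforts": joint torques, N m; "ee_pos": TCP position; "eef_rot": TCP orientation; "wrist_force": force on the tool from outside, world axes, zero at the start; "moment": the same for the moment, N m; "grip_width": opening from 0.0 (shut) to 1.0 (fully open).
Only numpy, scipy, OpenCV 4.12 (cv2) and the standard library are available. Lean on these libraries where they do the work, as an engineer would, in place of code of your own. Each camera call takes 0.05 s, during which the arm holds its last target. There are 200 camera calls.

## Task

Make up the fixing kit for a new shelf bay: lay all the steel L-plates flat on the floor of the shallow tray, turned so that they nest side by side with none on top of another, and pour all the square nuts into the open carton by lifting the divided box by its post and tilting it towards the nuts' corner over the carton. Nothing from the other three compartments may leave its compartment. Stand the divided box upright near the middle of its round mat again, and leave the tub, cardboard ring and packet undisturbed.

Things in the scene. Friction and masses are not known exactly. Their poses are not given: they have to be found in the camera images.
- plate0: flat steel L-plate, 8 mm thick, 0.11 kg: a 58 x 58 mm square outline less a 32 x 32 mm square at its (+x, +y) corner, so both legs are 26 mm wide and meet at the (-x, -y) corner. Origin: centre of the 58 x 58 mm outline, on the underside; z up. An upright lug to grip it by stands where the legs meet (see point plate0_lug). All four plates are identical; one may be absent
- plate0_lug (a point): grip point on the lug, at x = -16, y = -16, z = 33 mm in the plate's frame, same axes. The lug is a steel block 24 mm along x and 12 mm along y, from the plate's top (8 mm) to 46 mm above its underside; pinch it across its 12 mm. The other plates have the same lug
- plate1: another L-plate like plate0, same origin and axes; may be absent
- plate2: another L-plate like plate0, same origin and axes; may be absent
- plate3: another L-plate like plate0, same origin and axes; may be absent
- tray: fixed shallow grey plastic tray for the plates, outer 140 (x) x 108 (y) mm, inner 132 x 100 mm, floor 4 mm thick, walls 4 mm thick and 14 mm high in all. Origin: centre of its underside, on the table; x along its long side
- tray_floor (a point): centre of the tray's inner floor, 4 mm above its origin, same axes. Four plates lying flat just fill the floor (a 4 x 3 grid of 32 mm cells, three cells a plate, with some 5 mm play), for example as two pairs side by side along x, the plates of a pair locked together head to tail
- carton: fixed open cardboard carton for the nuts, 136 x 136 mm outside, 55 mm high, walls and floor 4 mm thick. Origin: centre of its underside, on the table
- mat: fixed round black rubber mat, 216 mm across, 3 mm thick, the home of the divided box. Origin: centre of its underside, on the table
- organiser: loose white plastic divided box, 128 x 128 mm, 0.26 to 0.4 kg: 2 x 2 open compartments, each 58 x 58 mm, around a black square post. Floor 4 mm thick; walls 4 mm thick, top 32 mm above the underside; dividing walls on x = 0 and y = 0. Origin: centre of its underside; x, y along its sides, z up. Stands on the mat, turned any way
- organiser_handle (a point): grip point on the axis of the divided box's post, 78 mm above the box's underside; same axes. The post is 24 x 24 mm, its faces square to x and y, its top 94 mm above the underside
- organiser_spout (a point): tip of the nuts' spout, at (70, 70, 10) mm in the box's frame. Each compartment has such an open spout at its outer corner, pointing away from the post: 44 mm wide, its floor rising 10 degrees to the tip. Tilting 35 to 60 degrees straight towards one corner slides out only that compartment's smooth parts; walls hold the others. Tilting towards a side may spill others
- nut0: steel square nut 13 x 13 x 9 mm with a dark hole, 12 g, lying flat at the start in the (+x, +y) compartment of the divided box. Origin: centre of its underside. Three to five of the five are present. Poured together they may jam in the spout until rocked
- nut1: another square nut like nut0; may be absent
- nut2: another square nut like nut0; may be absent
- nut3: another square nut like nut0; may be absent
- nut4: another square nut like nut0; may be absent
- cap0: small round black plastic cap, 15 mm across, 10 mm high, in the (-x, +y) compartment; stays in the box. Origin: centre of its underside
- cap1: second cap like cap0, in the same compartment; stays in the box
- key: steel bar 28 x 10 x 10 mm, in the (-x, -y) compartment; stays in the box. Origin: centre of its underside
- disc: round steel disc 22 mm across, 7 mm thick, in the (+x, -y) compartment; stays in the box. Origin: centre of its underside
- tub: bystander: white plastic tub with a blue lid, 60 mm across, 60 mm high; leave alone. Origin: centre of its underside
- tape: bystander: cardboard ring, 90 mm across, 25 mm high, lying flat; leave alone. Origin: centre of its underside
- packet: bystander: closed cardboard packet 130 x 90 x 50 mm; leave alone. Origin: centre of its underside
Not all that is in view belongs to the job. There is more than one size of the mat; the job needs the largest. Leave any green look-alike of the plate2 alone.

How it is judged:
On the way:
1. the divided box is held tilted with the nuts' spout over the carton (angle between organiser's own z axis and vertical above 0.4 rad and horizontal distance between organiser_spout and carton below 0.09 m and height (world z) of organiser_handle above 0.1 m), for 0.2 s.
At the end, for the whole second after the job is handed in: Every L-plate lies flat (3 deg) on the tray's floor (within 4 mm), inside its walls; every nut is in the carton; caps, key and disc are in their own compartments; the divided box stands upright (3 deg) on the mat, its centre within 30 mm of the mat's centre; all at rest (x of plate0 in the frame of tray between -0.066 and 0.066 m and y of plate0 in the frame of tray between -0.05 and 0.05 m and z of plate0 in the frame of tray_floor between -0.004 and 0.004 m and angle between each of plate0, plate1, plate2, plate3's own z axis and vertical below 0.05 rad and linear speed of each of plate0, plate1, plate2, plate3, nut0, nut1, nut2, nut3, nut4, organiser below 0.02 m/s and x of plate1 in the frame of tray between -0.066 and 0.066 m and y of plate1 in the frame of tray between -0.05 and 0.05 m and z of plate1 in the frame of tray_floor between -0.004 and 0.004 m and x of plate2 in the frame of tray between -0.066 and 0.066 m and y of plate2 in the frame of tray between -0.05 and 0.05 m and z of plate2 in the frame of tray_floor between -0.004 and 0.004 m and x of plate3 in the frame of tray between -0.066 and 0.066 m and y of plate3 in the frame of tray between -0.05 and 0.05 m and z of plate3 in the frame of tray_floor between -0.004 and 0.004 m and x of nut0 in the frame of carton between -0.068 and 0.068 m and y of nut0 in the frame of carton between -0.068 and 0.068 m and z of nut0 in the frame of carton between 0 and 0.049 m and x of nut1 in the frame of carton between -0.068 and 0.068 m and y of nut1 in the frame of carton between -0.068 and 0.068 m and z of nut1 in the frame of carton between 0 and 0.049 m and x of nut2 in the frame of carton between -0.068 and 0.068 m and y of nut2 in the frame of carton between -0.068 and 0.068 m and z of nut2 in the frame of carton between 0 and 0.049 m and x of nut3 in the frame of carton between -0.068 and 0.068 m and y of nut3 in the frame of carton between -0.068 and 0.068 m and z of nut3 in the frame of carton between 0 and 0.049 m and x of nut4 in the frame of carton between -0.068 and 0.068 m and y of nut4 in the frame of carton between -0.068 and 0.068 m and z of nut4 in the frame of carton between 0 and 0.049 m and x of cap0 in the frame of organiser between -0.08 and 0 m and y of cap0 in the frame of organiser between 0 and 0.08 m and z of cap0 in the frame of organiser between 0 and 0.04 m and x of cap1 in the frame of organiser between -0.08 and 0 m and y of cap1 in the frame of organiser between 0 and 0.08 m and z of cap1 in the frame of organiser between 0 and 0.04 m and x of key in the frame of organiser between -0.08 and 0 m and y of key in the frame of organiser between -0.08 and 0 m and z of key in the frame of organiser between 0 and 0.04 m and x of disc in the frame of organiser between 0 and 0.08 m and y of disc in the frame of organiser between -0.08 and 0 m and z of disc in the frame of organiser between 0 and 0.04 m and horizontal distance between organiser and mat below 0.03 m and z of organiser in the frame of mat between -0.001 and 0.007 m and angle between organiser's own z axis and vertical below 0.06 rad); the robot touches nothing.
It fails at once if a cap, the key or the disc leaves the divided box ((x of any of cap0, cap1, key in the frame of organiser above 0.085 m or x of any of cap0, cap1, key in the frame of organiser below -0.085 m or y of any of cap0, cap1, key in the frame of organiser above 0.085 m or y of any of cap0, cap1, key in the frame of organiser below -0.085 m or z of any of cap0, cap1, key in the frame of organiser above 0.09 m or z of any of cap0, cap1, key in the frame of organiser below -0.01 m) or (x of disc in the frame of organiser above 0.085 m or x of disc in the frame of organiser below -0.085 m or y of disc in the frame of organiser above 0.085 m or y of disc in the frame of organiser below -0.085 m or z of disc in the frame of organiser above 0.09 m or z of disc in the frame of organiser below -0.01 m)).
It fails at once if the tub, cardboard ring or packet is disturbed (moved more than 25 mm or tipped) (distance of any of tub, tape, packet from where it was at the start of the episode above 0.025 m or angle between any of tub, tape, packet's own z axis and vertical above 0.4 rad).
Of plate0, plate1, plate2, plate3 only 3 to 4 are there at a start; the rules pass over those that are not, and their reading is None.
Of nut0, nut1, nut2, nut3, nut4 only 3 to 5 are there at a start; the rules pass over those that are not, and their reading is None.
At some moment in a run one of plate0, plate1, plate2, plate3 may be knocked a few centimetres aside while the robot is not near it.
It also fails if it takes over 210 s, if anything falls off the work surface, if the arm or the gripper's body presses on something with over 40 N, if the wrist force passes 120 N, or if a joint passes its speed limit or range.

## Working session

There is one attempt and no reset: what is moved stays moved. The work goes in short steps, each a Python script; the robot and the scene stay as the last script left them, time stands still between calls to the robot, and variables do not carry over. Pictures are saved under pics/ and viewed, about 12 in all and at most 16, crops included, and the job is handed in when it is done.

```bash
mkdir -p pics; ls; cat > h.py <<'E'
import numpy as np, cv2
from scipy.spatial.transform import Rotation as R
from workcell import *
def T(rv,p):
    M=np.eye(4);M[:3,:3]=R.from_rotvec(rv).as_matrix();M[:3,3]=p;return M
def cam(name):
    c=calibration(name)
    if name=="wrist":
        s=get_state();W=T(s["eef_rot"],s["ee_pos"])@np.array(c["tool_from_camera"])
    else: W=np.array(c["world_from_camera"])
    return c,W
def pix2w(cw,px,z):
    c,W=cw;px=np.atleast_2d(px).astype(float)
    d=np.array(c.get("dist",c.get("distortion",[0,0,0,0])),float)
    K=np.array([[c["fx"],0,c["cx"]],[0,c["fy"],c["cy"]],[0,0,1]])
    n=cv2.undistortPoints(px[:,None],K,d)[:,0]
    v=np.c_[n[:,0],-n[:,1],-np.ones(len(n))]@W[:3,:3].T;o=W[:3,3]
    return (o+v*((z-o[2])/v[:,2])[:,None])[:,:2]
def w2pix(cw,P):
    c,W=cw;P=np.atleast_2d(P).astype(float);q=(P-W[:3,3])@W[:3,:3]
    q=np.c_[q[:,0],-q[:,1],-q[:,2]]
    d=np.array(c.get("dist",c.get("distortion",[0,0,0,0])),float)
    K=np.array([[c["fx"],0,c["cx"]],[0,c["fy"],c["cy"]],[0,0,1]])
    return cv2.projectPoints(q,np.zeros(3),np.zeros(3),K,d)[0][:,0]
def down(yaw): # tool z down, tool y (jaw axis) along world yaw
    y=np.array([np.cos(yaw),np.sin(yaw),0]);z=np.array([0,0,-1.]);x=np.cross(y,z)
    return R.from_matrix(np.c_[x,y,z]).as_rotvec()
E
python3 - <<'E'
from h import *
for n in("top","scene","wrist"):
    im=get_image(n);cv2.imwrite(f"pics/{n}0.png",im);c,W=cam(n);print(n,{k:v for k,v in c.items() if 'from' not in k},W[:3].round(3).tolist())
cw=cam("top")
for t,z in [("plate0",0),("plate0_lug",.033),("tray",0),("carton",0),("mat",0),("organiser",.003),("organiser_handle",.081),("organiser_spout",.013),("nut0",.007),("cap0",.007),("key",.007),("disc",.007),("tub",0),("tape",0),("packet",0)]:
    for r in landmark_of("top",t)[:6]:
        print(t,round(r["score"],2),np.round(r["pixel"]),pix2w(cw,r["pixel"],z)[0].round(3))
E
python3 -c "
import cv2,numpy as np
a=cv2.imread('pics/top0.png');cv2.imwrite('pics/top0b.png',cv2.resize(a,(800,600),interpolation=cv2.INTER_CUBIC))"
```

```text
pics
top {'fx': 384.62254307978435, 'fy': 384.62254307978435, 'cx': 256.60595161987527, 'cy': 195.0036836800997} [[0.014, 0.985, -0.169, 0.34], [-1.0, 0.013, -0.006, 0.046], [-0.004, 0.169, 0.986, 1.145]]
scene {'fx': 350.711136359973, 'fy': 350.711136359973, 'cx': 254.99913852018454, 'cy': 194.17807230509564} [[-0.788, -0.473, 0.394, 0.943], [0.616, -0.617, 0.49, 0.574], [0.012, 0.629, 0.777, 0.936]]
wrist {'fx': 268.0372334712376, 'fy': 268.0372334712376, 'cx': 252.30942055714314, 'cy': 200.43072658685512} [[0.261, -0.924, -0.281, 0.078], [0.965, 0.249, 0.078, 0.575], [-0.002, -0.292, 0.956, 0.373]]
plate0 0.81 [333. 160.] [ 0.65  -0.179]
plate0 0.67 [208. 158.] [0.649 0.204]
plate0 0.63 [295. 222.] [ 0.457 -0.063]
plate0 0.53 [160. 214.] [0.477 0.344]
plate0_lug 0.64 [333. 146.] [ 0.682 -0.175]
tray 0.91 [363. 209.] [ 0.5   -0.265]
carton 0.89 [276. 173.] [ 0.605 -0.004]
carton 0.71 [172. 200.] [0.517 0.308]
mat 0.66 [150. 144.] [0.693 0.386]
organiser 0.91 [179. 218.] [0.465 0.283]
organiser_handle 0.7 [173. 214.] [0.465 0.285]
organiser_handle 0.48 [331. 149.] [ 0.659 -0.16 ]
organiser_spout 0.59 [185. 181.] [0.574 0.27 ]
nut0 0.53 [177. 203.] [0.509 0.292]
nut0 0.49 [172. 198.] [0.523 0.306]
nut0 0.42 [181. 208.] [0.495 0.279]
nut0 0.39 [164. 213.] [0.478 0.329]
nut0 0.38 [180. 208.] [0.492 0.283]
cap0 0.47 [163. 214.] [0.474 0.332]
cap0 0.47 [163. 224.] [0.446 0.33 ]
key 0.75 [189. 199.] [0.52  0.255]
key 0.39 [177. 232.] [0.42  0.288]
disc 0.43 [194. 216.] [0.47  0.237]
tub 0.97 [413. 163.] [ 0.644 -0.424]
tub 0.23 [304. 120.] [ 0.777 -0.092]
tape 0.64 [334. 157.] [ 0.658 -0.181]
packet 0.76 [111. 192.] [0.542 0.494]
```

View pics/top0b.png

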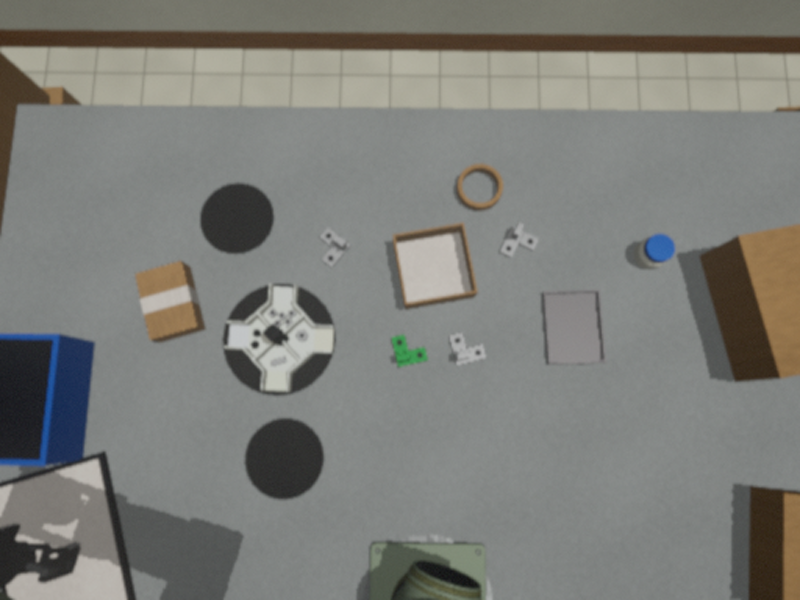

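View pics/scene0.png

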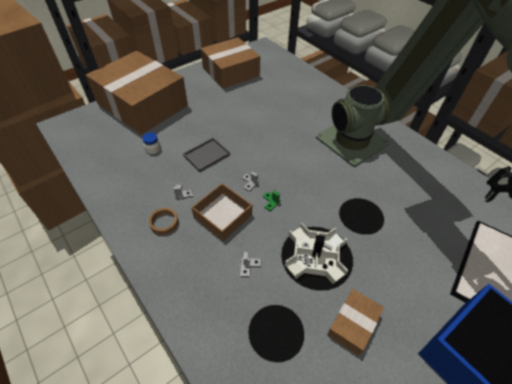

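Top view: three white L-plates at (800px) (333,247), (519,240), (467,350), with a green decoy at (408,350). The organiser sits on the big mat at (278,338), nuts spout upwards (world +x). The carton is at (435,266) and the tray at (573,327). Next I'll take close wrist views.

```bash
cat >> h.py <<'E'
from scipy.optimize import minimize
def bx(x0,x1,y0,y1,z0,z1):
    return np.array([[x,y,z] for x in(x0,x1) for y in(y0,y1) for z in(z0,z1)])/1000.
PLATE=[bx(-29,29,-29,-3,0,8),bx(-29,-3,-29,29,0,8),bx(-28,-4,-22,-10,8,46)]
TRAY=[bx(-70,70,-54,54,0,14)]
CARTON=[bx(-68,68,-68,68,0,55)]
def ren(cw,M,p,z):
    c,s=np.cos(p[2]),np.sin(p[2]);Rz=np.array([[c,-s,0],[s,c,0],[0,0,1]])
    im=np.zeros((768,1024),np.uint8)
    for b in M:
        q=w2pix(cw,b@Rz.T+[p[0],p[1],z])*2+.5
        cv2.fillConvexPoly(im,cv2.convexHull((q*16).round().astype(np.int32)),255,cv2.LINE_AA,4)
    return cv2.resize(im,(512,384),interpolation=cv2.INTER_AREA)/255.
def fit(cw,M,mask,z,xy=None,yaws=np.arange(0,2*np.pi,np.pi/12)):
    m=mask.astype(float)
    if xy is None:
        ys,xs=np.nonzero(mask);xy=pix2w(cw,[xs.mean(),ys.mean()],z+.01)[0]
    def f(p):
        r=ren(cw,M,p,z);return 1-np.minimum(r,m).sum()/np.maximum(r,m).sum()
    best=None
    for y in sorted(yaws,key=lambda y:f([*xy,y]))[:5]:
        s0=np.array([*xy,y]);r=minimize(f,s0,method="Nelder-Mead",options=dict(initial_simplex=[s0,s0+[.008,0,0],s0+[0,.008,0],s0+[0,0,.15]],xatol=1e-4,fatol=1e-4,maxiter=150))
        if best is None or r.fun<best.fun: best=r
    return best.x,1-best.fun
def look(x,y,z,yaw,name,view=True):
    bot.reach([x,y,z],down(yaw)); bot.wait(.3)
    cw=cam("wrist");im=get_image("wrist");cv2.imwrite(f"pics/{name}.png",im);return cw,im
E
python3 - <<'E'
from h import *
P=[(.457,-.063),(.65,-.17),(.649,.195)]
ims=[]
for i,(x,y) in enumerate(P+[(.50,-.265),(.465,.283)]):
    yaw=None
    for a in (0,np.pi/2,np.pi,-np.pi/2):
        q=kinematics.solve_ik([x,y,.2],down(a))
        if q is not None and (yaw is None or abs(q[5])<best): yaw,best=a,abs(q[5])
    cw,im=look(x,y,.2 if i<4 else .26,yaw,f"w{i}")
    np.save(f"pics/cw{i}.npy",cw[1])
    im=im.copy()
    t="plate0" if i<3 else "tray" if i==3 else "organiser"
    for r in regions_of("wrist",t)[:2]:
        print(i,t,round(r["score"],2),r["extent"])
        if i<4 and r["score"]>.3:
            M=PLATE if i<3 else TRAY
            p,s=fit(cw,M,r["mask"],0); print("  fit",p.round(4),round(s,3))
        im[r["mask"]]=im[r["mask"]]//2+np.array([0,0,120],np.uint8)
    if i==4:
        for t,z in [("organiser",.003),("organiser_handle",.081),("organiser_spout",.013),("nut0",.007),("mat",0)]:
            for r in landmark_of("wrist",t)[:5]: print(t,round(r["score"],2),np.round(r["pixel"]),pix2w(cw,r["pixel"],z)[0].round(3))
    ims.append(cv2.resize(im,(400,300)))
print(get_state()["time"])
cv2.imwrite("pics/m1.png",np.vstack([np.hstack(ims[:2]),np.hstack(ims[2:4])]))
E
```

```text
0 plate0 0.86 [217.3, 66.4, 56.9, 60.2]
  fit [0.4537 0.0364 4.956 ] 0.94
0 plate0 0.76 [379.6, 232.9, 60.1, 49.2]
  fit [ 0.6586 -0.1759  2.6743] 0.899
1 plate0 0.91 [38.8, 66.9, 72.5, 62.5]
  fit [ 0.4599 -0.0735  4.954 ] 0.883
1 plate0 0.91 [43.3, 3.6, 39.2, 22.5]
  fit [0.4541 0.0378 4.9454] 0.939
2 plate0 0.97 [221.9, 168.4, 61.7, 45.4]
  fit [0.6506 0.1951 0.906 ] 0.948
2 plate0 0.67 [81.7, 262.0, 51.8, 42.0]
  fit [0.4532 0.0378 4.9171] 0.665
3 tray 0.71 [191.0, 143.0, 116.8, 89.2]
  fit [ 0.499  -0.2757  0.0428] 0.979
4 organiser 0.66 [187.5, 103.0, 140.6, 138.4]
organiser 0.59 [255. 175.] [0.47  0.276]
organiser_handle 0.68 [260. 185.] [0.474 0.279]
organiser_spout 0.64 [322. 174.] [0.567 0.278]
nut0 0.6 [274. 168.] [0.498 0.287]
nut0 0.58 [287. 184.] [0.518 0.263]
nut0 0.47 [290. 162.] [0.522 0.296]
nut0 0.4 [282. 172.] [0.509 0.281]
mat 0.83 [111. 179.] [0.25  0.269]
mat 0.74 [422.  98.] [0.704 0.385]
mat 0.73 [254. 174.] [0.469 0.277]
mat 0.28 [413. 364.] [ 0.774 -0.095]
11.6083
```

View pics/m1.png

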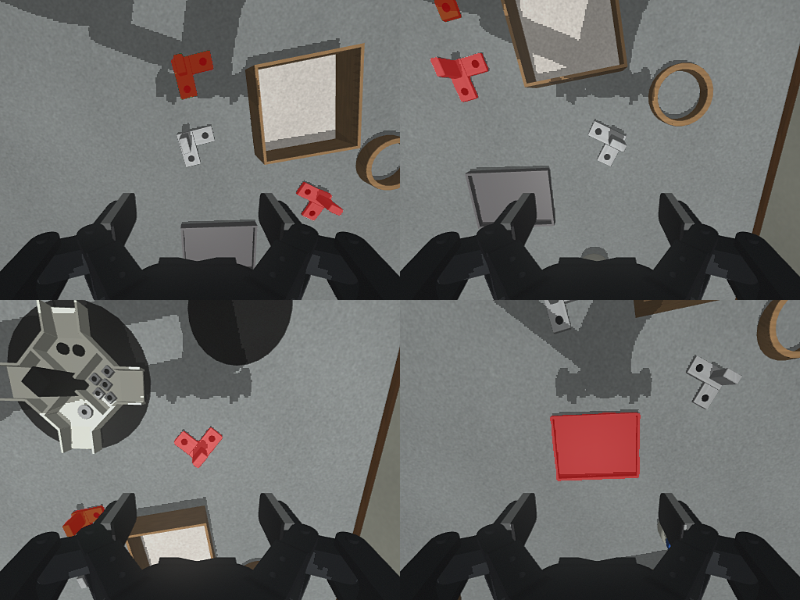

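View pics/w4.png

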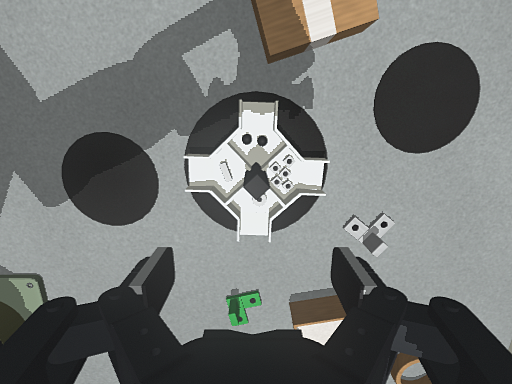

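Five nuts in the +x spout compartment; plates A (0.460,-0.073), B (0.659,-0.176), C (0.651,0.195) and the tray fit well, while the hit at (0.454,0.037) is the green decoy. I'll pick and place the first plate now.

```bash
cat >> h.py <<'E'
TR=np.array([.499,-.2757,.0428])
SLOT={0:(-.033,-.016,0),1:(-.033,.016,np.pi),2:(.033,-.012,0),3:(.033,.012,np.pi)}
def comp(p,q):
    c,s=np.cos(p[2]),np.sin(p[2]);return np.array([p[0]+c*q[0]-s*q[1],p[1]+s*q[0]+c*q[1],p[2]+q[2]])
def lug(p): return comp(p,(-.016,-.016,0))
def findplate(xy,name,yaw):
    cw,im=look(xy[0],xy[1],.2,yaw,name);best=None
    for r in regions_of("wrist","plate0"):
        if r["score"]<.3: continue
        px=im[r["mask"]].astype(float).mean(0)
        if px[1]>1.4*max(px[0],px[2]): continue
        p,s=fit(cw,PLATE,r["mask"],0);d=np.hypot(*(p[:2]-xy))
        print("  cand",p.round(4),round(s,3),round(r["score"],2))
        if d<.08 and (best is None or d<best[0]): best=(d,p)
    return best and best[1]
def yawfor(x,y,z=.2,opts=(0,np.pi/2,np.pi,-np.pi/2)):
    b=[]
    for a in opts:
        q=kinematics.solve_ik([x,y,z],down(a))
        if q is not None: b.append((abs(q[5]),a))
    return min(b) if b else (9,None)
def plan(p,slots):
    L=lug(p);o=[]
    for k in slots:
        g=lug(comp(TR,SLOT[k]))
        for s in(1,-1):
            v=max(yawfor(L[0],L[1],.014,[L[2]+s*np.pi/2])[0],yawfor(g[0],g[1],.019,[g[2]+s*np.pi/2])[0])
            o.append((v,k,s))
    print("  plans",[(round(a,2),k,s) for a,k,s in o]);return min(o)
def pickplace(p,k,s):
    L=lug(p);g=lug(comp(TR,SLOT[k]));a=L[2]+s*np.pi/2;b=g[2]+s*np.pi/2
    effector.ungrasp()
    bot.reach([L[0],L[1],.12],down(a));bot.line_to([L[0],L[1],.014],feed=.1)
    effector.close_gripper(40);print("  width",round(get_state()["grip_width"],3))
    bot.line_to([L[0],L[1],.15]);print("  width lifted",round(get_state()["grip_width"],3))
    bot.reach([g[0],g[1],.10],down(b));bot.line_to([g[0],g[1],.0195],feed=.08)
    print("  F",np.round(get_state()["wrist_force"],1));effector.ungrasp()
    bot.line_to([g[0],g[1],.15])
E
python3 - <<'E'
from h import *
p=findplate((.46,-.073),"a1",yawfor(.46,-.073)[1]);print(p)
cw=cam("wrist")
for r in regions_of("wrist","carton")[:1]:print("carton",fit(cw,CARTON,r["mask"],0,yaws=np.arange(0,1.57,.13)))
v,k,s=plan(p,[0,1,2]);print(v,k,s,"lug",lug(p))
if v<3: pickplace(p,k,s)
cw,im=look(TR[0],TR[1],.2,yawfor(*TR[:2])[1],"t1");print(get_state()["time"])
E
```

```text
cand [ 0.6587 -0.1761  2.6808] 0.938 0.95
  cand [ 0.459  -0.0737  4.9632] 0.925 0.88
[ 0.45897109 -0.07367095  4.96315238]
carton (array([ 0.6084458 , -0.00897173,  0.18458897]), np.float64(0.9814871613574053))
  plans [(np.float64(2.24), 0, 1), (9, 0, -1), (np.float64(1.04), 1, 1), (9, 1, -1), (np.float64(2.16), 2, 1), (9, 2, -1)]
1.03616460661212 1 1 lug [ 0.43950122 -0.06214168  4.96315238]
  width 0.133
  width lifted 0.139
  F [-0.6  0.6  0. ]
22.9083
```

View pics/t1.png

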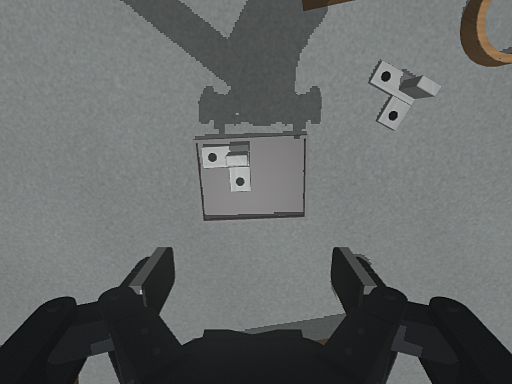

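The first plate lies flat in the tray at its planned slot, around pixel (228,165). I'll place the other two now.

```bash
python3 - <<'E'
from h import *
free=[0,2]
for n,xy in (("b1",(.659,-.176)),("c1",(.6506,.1951))):
    p=findplate(np.array(xy),n,yawfor(*xy)[1]);print(n,p)
    if p is None: break
    v,k,s=plan(p,free);print(v,k,s)
    if v>3: break
    pickplace(p,k,s);free.remove(k)
cw,im=look(TR[0],TR[1],.2,yawfor(*TR[:2])[1],"t2");print(get_state()["time"])
cv2.imwrite("pics/t2c.png",cv2.resize(im[100:250,150:350],(800,600)))
for r in regions_of("wrist","plate0"):
    print(round(r["score"],2),fit(cw,PLATE,r["mask"],.004))
E
```

```text
cand [ 0.4643 -0.2624  3.2062] 0.922 0.83
  cand [ 0.6588 -0.1754  2.6932] 0.957 0.64
b1 [ 0.65881301 -0.17544549  2.69320038]
  plans [(np.float64(2.24), 0, 1), (np.float64(1.38), 0, -1), (np.float64(2.16), 2, 1), (np.float64(1.38), 2, -1)]
1.3809198501109623 0 -1
  width 0.134
  width lifted 0.136
  F [-0.  -0.6 -0.8]
  cand [0.6156 0.2276 0.6504] 0.951 0.65
c1 [0.61557978 0.22762574 0.65042762]
  plans [(np.float64(2.16), 2, 1), (np.float64(1.23), 2, -1)]
1.2258227100027135 2 -1
  width 0.134
  width lifted 0.135
  F [-0.9  0.5 -1.1]
45.9833
0.78 (array([ 0.4678298 , -0.2933481 ,  6.31390047]), np.float64(0.9074380744391372))
0.71 (array([ 0.53250491, -0.28679179,  0.02389941]), np.float64(0.9518487063242385))
0.66 (array([ 0.46656904, -0.26127943,  3.19263287]), np.float64(0.938460429407312))
```

View pics/t2c.png

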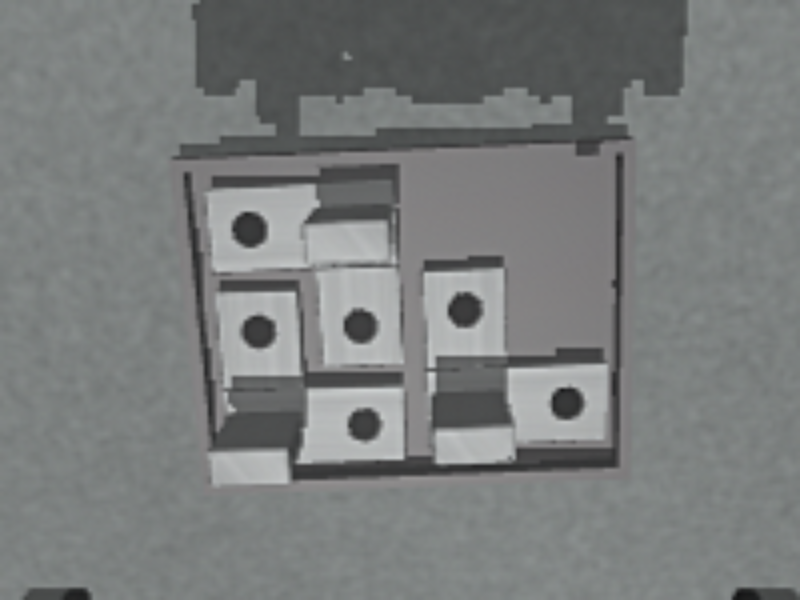

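All three plates lie flat and nested with clear gaps (plate C had been knocked and was re-found before the grasp). Next is the organiser: fit its pose and search for a feasible pour.

```bash
cat >> h.py <<'E'
def rz(a): return R.from_rotvec([0,0,a])
c45=rz(np.pi/4).as_matrix()
ORG=[bx(-64,64,-64,64,0,32),bx(-99,99,-22,22,8,32)@c45.T,bx(-22,22,-99,99,8,32)@c45.T,bx(-12,12,-12,12,0,94)]
CT=np.array([.6084,-.0090])
def boxpose(delta,th,tip,Rg,d0):
    """tool pose with nuts azimuth delta, tilt th, spout tip at tip; Rg tool rotation at grasp, d0 nuts azimuth then"""
    d=np.array([np.cos(delta),np.sin(delta),0]);ax=np.cross([0,0,1],d)
    Q=R.from_rotvec(ax*th)
    r=Q.apply(d*.099+np.array([0,0,.010-.078])) # spout rel. handle
    Rt=Q*rz(delta-d0)*Rg
    return tip-r+.019*Rt.apply([0,0,1]),Rt.as_rotvec()
E
python3 - <<'E'
from h import *
cw,im=look(.47,.277,.26,yawfor(.47,.277)[1],"o1")
r=regions_of("wrist","organiser")[0];print(r["score"])
p,s=fit(cw,ORG,r["mask"],.003,xy=np.array([.47,.277]),yaws=np.radians(np.arange(-65,-24,5)));print("org",p,s)
np.save("org.npy",p)
ov=im.copy();ov[ren(cw,ORG,p,.003)>.5,2]=255
mm=max((q for q in regions_of("wrist","mat")),key=lambda q:-abs(q["extent"][0]+q["extent"][2]/2-255))
e=mm["extent"];print("mat",e,pix2w(cw,[e[0]+e[2]/2,e[1]+e[3]/2],.003))
cv2.imwrite("pics/o1c.png",cv2.resize(np.hstack([im[60:260,150:350],ov[60:260,150:350]]),(800,400)))
for n in range(4):
    a=p[2]+n*np.pi/2;g=kinematics.solve_ik([p[0],p[1],.062],down(a))
    if g is None: continue
    Rg=R.from_rotvec(down(a));d0=p[2]+np.pi/4;res=[]
    for dl in np.radians(np.arange(-180,180,15)):
        d=np.array([np.cos(dl),np.sin(dl),0]);tip=np.r_[CT,0.085]-.025*d
        Q=[kinematics.solve_ik(*boxpose(dl,t,tip,Rg,d0)) for t in (0,.3,.6,.9,1.05)]
        if all(q is not None for q in Q):
            res.append((int(np.degrees(dl).round()),round(float(np.abs(np.diff(Q,axis=0)).max()),2),round(float(max(np.abs(np.array(Q)[:,5]))),2)))
    print(n,round(g[5],2),res)
E
```

```text
0.76
org [ 0.47021831  0.28075891 -0.80687308] 0.834778599652558
mat [182.6, 93.6, 142.2, 143.1] [[0.47245957 0.28465384]]
0 1.32 [(-180, 3.45, 2.45), (-90, 0.33, 2.52), (-75, 0.32, 2.26), (-60, 0.28, 1.99), (-45, 0.32, 1.7), (-30, 0.38, 1.39), (-15, 0.41, 1.07), (0, 0.42, 0.76), (15, 0.41, 0.55), (30, 0.37, 0.35), (45, 0.31, 0.21), (60, 0.29, 0.49), (75, 0.32, 0.76), (90, 0.34, 1.02), (105, 0.38, 1.26), (120, 0.47, 1.5), (165, 4.69, 2.17)]
1 -0.25 [(-180, 2.83, 2.33), (-165, 1.41, 2.11), (-150, 0.88, 1.89), (-135, 0.61, 1.67), (-120, 0.44, 1.44), (-105, 0.36, 1.2), (-90, 0.33, 0.95), (-75, 0.32, 0.69), (-60, 0.28, 0.42), (-45, 0.32, 0.23), (-30, 0.38, 0.4), (-15, 0.41, 0.6), (0, 0.42, 0.83), (15, 0.41, 1.15), (30, 0.37, 1.47), (45, 0.31, 1.78), (60, 0.29, 2.06), (75, 0.32, 2.33)]
2 -1.82 [(-180, 2.83, 2.28), (-165, 1.41, 1.83), (-150, 0.88, 1.61), (-135, 0.61, 1.52), (-120, 0.44, 1.5), (-105, 0.36, 1.5), (-90, 0.33, 1.53), (-75, 0.32, 1.59), (-60, 0.28, 1.67), (-45, 0.32, 1.8), (-30, 0.38, 1.97), (-15, 0.41, 2.17), (0, 0.42, 2.4)]
```

View pics/o1c.png

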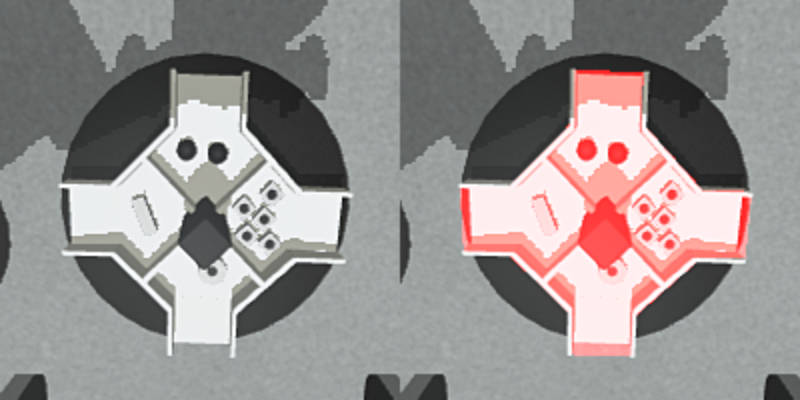

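The organiser fit overlays exactly; nuts on the right (+x), caps at the top, key left, disc bottom. I'll use grasp n=1 and pour at azimuth −60°.

```bash
python3 - <<'E'
from h import *
p=np.load("org.npy");a=p[2]+np.pi/2;Rg=R.from_rotvec(down(a));d0=p[2]+np.pi/4;dl=np.radians(-60)
d=np.array([np.cos(dl),np.sin(dl),0]);tip=np.r_[CT,.085]-.025*d
effector.ungrasp()
bot.reach([p[0],p[1],.16],down(a));bot.line_to([p[0],p[1],.062],feed=.1)
effector.close_gripper(100);print("w",get_state()["grip_width"])
s=get_state();print("z",s["ee_pos"],s["wrist_force"])
bot.line_to([p[0],p[1],.18],feed=.1);s=get_state();print("lift",s["grip_width"],s["wrist_force"])
hi=tip+[0,0,.05]
P,o=boxpose(dl,0,hi,Rg,d0);bot.line_to(P,o,feed=.12)
P,o=boxpose(dl,0,tip,Rg,d0);bot.line_to(P,feed=.1)
for t in(.3,.6,.87):
    P,o=boxpose(dl,t,tip,Rg,d0);bot.line_to(P,o,feed=.08)
bot.wait(1)
im=get_image("wrist");t=get_image("top");print(get_state()["time"])
cv2.imwrite("pics/p1.png",np.hstack([cv2.resize(im,(400,300)),cv2.resize(t[120:220,210:343],(400,300))]))
E
```

```text
w 0.26524967003043814
z [0.47041312 0.28086961 0.06239238] [-0.21353175 -1.50997286  2.95907157]
lift 0.26590280873348776 [-0.41351106  0.38710297 -3.74665194]
57.725
```

View pics/p1.png

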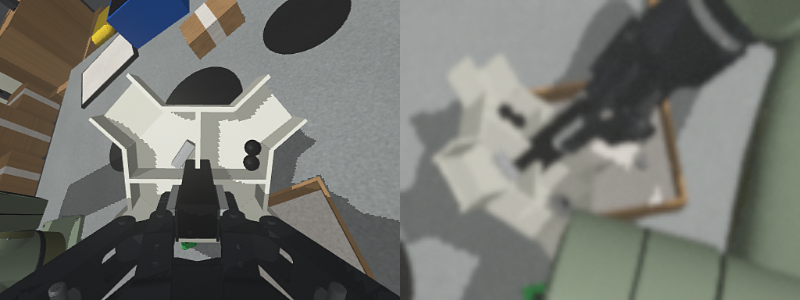

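The box is held tilted with the key and caps still in place, but the gripper hides the nuts' compartment. I'll rock it, then return upright to inspect.

```bash
python3 - <<'E'
from h import *
p=np.load("org.npy");a=p[2]+np.pi/2;Rg=R.from_rotvec(down(a));d0=p[2]+np.pi/4;dl=np.radians(-60)
d=np.array([np.cos(dl),np.sin(dl),0]);tip=np.r_[CT,.085]-.025*d
for t in(.65,.97,.65,.97):
    P,o=boxpose(dl,t,tip,Rg,d0);bot.line_to(P,o,feed=.15);bot.wait(.3)
bot.wait(.4)
for t in(.6,.3,0):
    P,o=boxpose(dl,t,tip,Rg,d0);bot.line_to(P,o,feed=.1)
bot.line_to([p[0],p[1]-.05,P[2]+.05],Rg.as_rotvec(),feed=.15)
bot.wait(.3);s=get_state();print(s["time"],s["grip_width"],s["ee_pos"])
t=get_image("top");sc=get_image("scene");w=get_image("wrist")
cv2.imwrite("pics/p2.png",np.vstack([np.hstack([cv2.resize(t[135:205,240:333],(400,300)),cv2.resize(t[160:260,130:263],(400,300))]),np.hstack([cv2.resize(sc[170:260,170:290],(400,300)),cv2.resize(w,(400,300))])]))
for c in("top","scene"):
    print(c,[(round(r["score"],2),np.round(r["pixel"]).tolist()) for r in landmark_of(c,"nut0")])
E
```

```text
64.1417 0.27081349008282035 [0.47033414 0.23046465 0.18386089]
top [(0.46, [291.0, 163.0]), (0.43, [292.0, 166.0]), (0.41, [282.0, 155.0])]
scene []
```

View pics/p2.png

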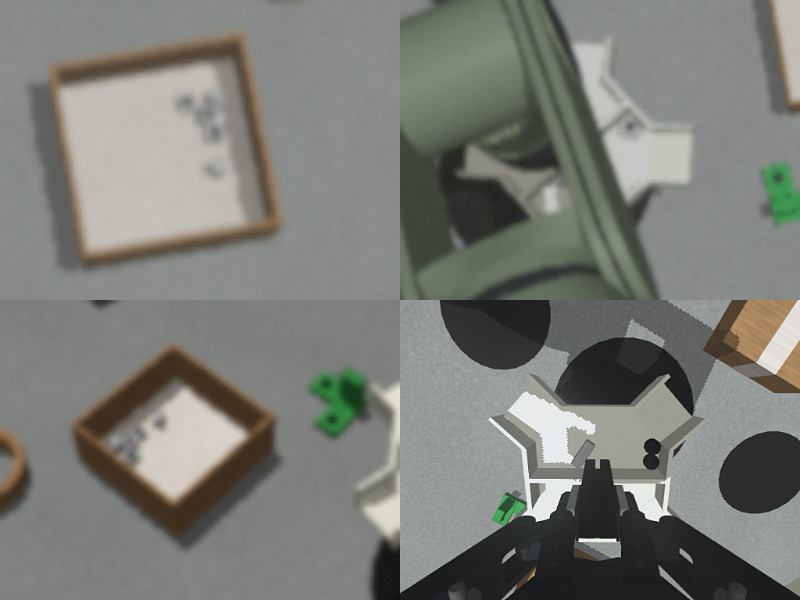

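Carton shows a clump plus a single nut, about five. Setting the box back and then checking from close up.

```bash
python3 - <<'E'
from h import *
p=np.load("org.npy");a=p[2]+np.pi/2
bot.line_to([p[0]+.001,p[1]+.002,.12],feed=.12);bot.line_to([p[0]+.001,p[1]+.002,.0635],feed=.05)
print("F",get_state()["wrist_force"]);effector.ungrasp();bot.wait(.2)
bot.line_to([p[0],p[1],.2]);
y=yawfor(.47,.277)[1]
cw,im=look(.47,.277,.26,y,"f1");bot.wait(.2)
r=regions_of("wrist","organiser")[0]
q,s=fit(cw,ORG,r["mask"],.003,xy=np.array([.47,.28]),yaws=np.radians(np.arange(-65,-24,5)));print("org",q,s)
cw,im2=look(CT[0],CT[1],.2,yawfor(*CT)[1],"f2")
print(len([r for r in landmark_of("wrist","nut0") if r["score"]>.3]))
cw,im3=look(TR[0],TR[1],.2,yawfor(*TR[:2])[1],"f3");
print([(fit(cw,PLATE,r["mask"],.004)[0].round(3)) for r in regions_of("wrist","plate0")])
t=get_image("top");print(get_state()["time"])
cv2.imwrite("pics/f.png",np.vstack([np.hstack([cv2.resize(im[60:260,130:397],(400,300)),cv2.resize(im2[60:260,130:397],(400,300))]),np.hstack([cv2.resize(im3[90:240,150:350],(400,300)),cv2.resize(t,(400,300))])]))
E
```

```text
F [ 0.52580325  0.40860622 -2.68568429]
org [ 0.47238117  0.28241414 -0.81188485] 0.8706395799098471
5
[array([ 0.467, -0.261,  3.192]), array([ 0.532, -0.286,  0.058]), array([ 0.468, -0.293,  6.299])]
72.9333
```

View pics/f.png

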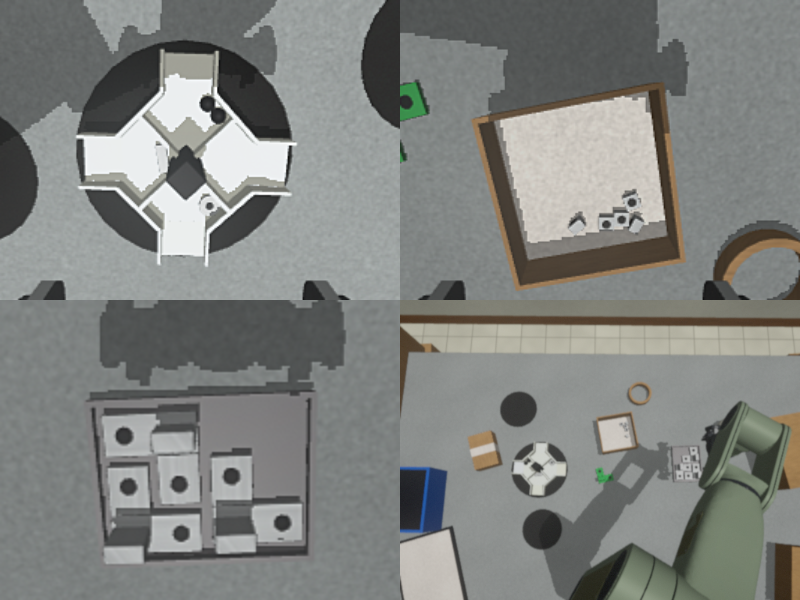

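Five nuts are in the carton, the nuts' compartment is empty, the other parts are in place, and the three plates are flat in the tray. Handing in.

```bash
python3 -c "
from h import *
workorder.hand_in();print(get_state()['time'])"
```

```text
the job is handed in; nothing more can be done
the job is handed in; nothing more can be done
```

The job is done and handed in at about 73 s on the robot's clock. The system reports no verdict, so this rests on my own last pictures.

- **Plates:** Three white L-plates were in view and no fourth appeared in any picture. All three lie flat and nested in the tray with gaps between them, and the last fit matched the planned slots to about 3 mm. One plate had been knocked about 5 cm aside. I found it again before gripping it. I left the green look-alike alone.
- **Nuts:** I lifted the box by its post, tilted it 50 to 56 degrees over the carton and rocked it twice. All five nuts are in the carton, counted by the network and in the picture. The nuts' compartment is empty.
- **Divided box:** It stands upright on the largest mat, a few millimetres from my estimate of the mat's centre. The caps, key and disc are in their own compartments.
- **Bystanders:** The cardboard ring and packet stand where they were in the last top view. The arm hid the tub's spot there, so I did not see it again; the arm made no contact near it.

No check failed. One disagreed: the first overview placed the carton at x = 0.58, and the closer fit put it at 0.608. I used the closer fit.

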